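# Prove the relocker, then draw the wheel pack cassette

## Robot

A 6-joint arm with a two-finger parallel gripper is mounted at the origin on the work surface. World frame = base frame: x ahead of the robot, y to its left, z up, the work surface at z = 0. Lengths are in m, angles in rad, forces in N, time in s.
With the tool pointing down it reaches from about 0.375 to 0.925 m from the base axis. Payload 5.7 kg.
Tool frame: the origin (TCP) lies at the very end of the fingers, on their centre line; the grasp point (between the pads) lies 19 mm behind it; z points along the fingers, y is the line along which they close (so a half turn about z gives the same grasp; the last joint's range is limited). The gripper opens to 88 mm and grips with 3 to 60 N. Pads are 20 mm wide; open, the fingers measure 115 mm over their backs; the gripper's body (75 mm by 178 mm) begins 61 mm behind the grasp point.
Start: joints at [-1.392, 0.359, 1.51, -0, 1.272, -0.115], TCP at [0.174, -0.574, 0.223] pointing down, gripper open.
Joint ranges: [-2.97, 2.97], [-1.01, 2.36], [0.21, 2.38], [-0.96, 4.11], [0.2, 2.71], [-2.98, 2.98]. Speed limits (rad/s): [2.39, 2.39, 3.14, 3.14, 3.14, 3.14].

## Interface

Orientations are given as a rotation vector (axis times angle).
In Python, from workcell import read_state, capture, close_job, regions_of, mark_of gives the robot as it stands. The module is installed in compiled form; this text tells all that it offers.
- The arm moves only by the shell command python3 -m crank 'ROWS' [FORCE]. ROWS is JSON, a list of rows, each a list of 7 numbers: the shift along the world's x, y, z in cm, then the turn, a rotation vector about the world's x, y, z in rad, then the closure, from -1 (fully open) to 1 (shut), so that 0 is half open. A call has exactly 10 rows; each row shifts and turns the commanded pose from where the row before left it; what a row does not reach is not made up. A row lasts 1/10 s, in which the tool goes at most 50 mm and 8.59 degrees, less where a joint would pass 70% of its speed; a pose out of reach is approached as far as the arm can. A call is refused whole if a number of a shift passes 5 or a number of a turn 0.15, either way. A call with a gripper value outside its range is refused whole. The fingers move at their own pace and stop on an object; FORCE is the grip in N (left out, the last holds). Time passes only in rows, so rows that do not move let the fingers close, or fill a call up. It gives the time, the measured TCP pose, the force, the opening and the grip force at its end, in the units of the state.
- read_state(): the state, without advancing time (a new reading comes with each control period).
- capture(name): name is "side" or "top"; returns a dict with "image" (480x640x3 uint8, blue, green, red), "camera_matrix" (3x3 intrinsics, pixels), "distortion" ([k1, k2, p1, p2, k3] as OpenCV has them; the pictures are not rectified), "R" (3x3) and "t" (3): a world point X has camera coordinates R X + t. Camera axes: x right, y down, z forward; pixel columns grow to the right and rows downward; lengths in m; the calibration is good to about 2 mm. A picture is of the moment at which its call begins. There is no depth.
- close_job(): hands the job in; it is judged then, once.
Trained networks look in the newest picture that a camera, given by its name, has taken for a name from the list of things; names that differ only in an ending like _2 or _b are one class to them, and where a whole thing is asked for, a point or a joint stands for the part that bears it (a point fixed in the world has none). Each returns a list of dicts, best first, with "score" (0 to 1); they miss things now and then, are a little off and sometimes report something else, mostly with a low value. They report only what shows in the picture. A call takes as long as a camera call. They do not tell look-alikes from the thing itself.
- regions_of(camera, target): "mask" (480x640 bool, what is visible of it) and "box" ([centre column, centre row, width, height] as shares, 0 to 1, of the picture: columns of its width, rows of its height, round what is visible of it).
- mark_of(camera, target): "point" ([column, row] as shares, 0 to 1, of the picture: columns of its width, rows of its height: a listed point, or the origin of a listed thing).
The state is a dict: "time": time; "joint_positions": joint angles; "joint_vel": joint speeds; "joint_torque": joint torques, N m; "tcp_pos": TCP position; "ee_rot": TCP orientation; "contact_force": force on the tool from outside, world axes, zero at the start; "wrist_torque": the same for the moment, N m; "finger_gap": finger opening in m; "grip_force": force on a finger pad.
Only numpy, scipy, OpenCV 4.12 (cv2) and the standard library are available. Lean on these libraries where they do the work, as an engineer would, in place of code of your own. Each camera call takes 0.05 s, during which the arm holds its last target. There are 200 camera calls.

## Task

Before the wheel pack comes out for service, prove the relocker on the green lock housing: press its yellow test button so that the relock lever drops, then lift the lever by its red knob back up until it latches, and let it go. Then pinch the two blue side catches of the wheel pack cassette together, draw the cassette straight up out of the housing and finish holding it: do not put it down or let go, but keep both catches pinched and the cassette still and upright, with its underside at least 50 mm above the housing's rim. Do not force anything, leave the relocker set and leave the other things on the bench where they are.

Things in the scene. Friction and masses are not known exactly. Their poses are not given: they have to be found in the camera images.
- housing: green cast lock housing, fixed to the bench. Origin: centre under its well; z up. In its frame, mm: flange x -64..90, y -60..60, 8 thick; open-topped well with walls out to x +-48, y +-47, rim 60 above the bench, inside floor at 8. The relocker (lever between two cheek plates, button on a block) stands on a bracket outside the +x wall, x 48..84, y -32..34
- button_top (a point): centre of the top of the yellow test button, a round cap of 20 mm diameter pressed straight down; in the housing frame at (69, 21, 84) mm when not pressed; its block below is 74 high
- test_button (a joint): travel of the test button in m: 0 = out, 0.007 = fully down; spring 2 N at the start, 5 N fully down. From about 0.0045 it frees the lever: keep it down until the lever has fallen (about 1 s). Let go, it springs back out
- lever_knob (a point): centre of the red knob on the end of the relock lever: a cylinder of 16 mm diameter, 22 mm long, its axis along the housing's x. In the housing frame about (69, -29, 126) mm when set, (69, -72, 80) when dropped
- lever_pivot (a point): pivot of the relock lever, fixed at (69, -18, 73) mm in the housing frame; the lever turns about the housing's x axis; the knob's centre is 54 mm from the pivot
- relock_lever (a joint): lever angle in rad: 0 = set, latched, 0.2 from upright; 1.25 = dropped, nearly level; the knob lies at 0.2 + angle from upright towards the housing's -y. Freed, it falls by its weight (90 g); dropped, it blocks the cassette. Lifted, it rides over a sprung latch from about 0.4 (1 to 2 N more) and latches when raised to about -0.03 or beyond (stop at -0.15); let go, it settles at 0 to 0.02
- cassette: wheel pack cassette, 250 to 480 g, steel frame 72 x 59 x 54 mm (x, y, z), four brass wheels; in the well with 1.5 mm play, axes parallel to the housing's. Origin: centre of its underside. Two blue catch tabs: outer faces at y +30 and -30 mm, 24 mm wide along x, 54 to 84 mm above the underside (2 to 32 above the rim), 48 mm apart when pinched. A tongue reaches out through the +x wall
- catch_left (a joint): inward travel in m of the catch on the cassette's +y side: 0 = sprung out, locked under the housing's lip; 0.006 = fully pinched; free from about 0.0035 (0.005 if the cassette leans to that side); spring 2 N at the start, 5 N fully in
- catch_right (a joint): the same for the catch on the cassette's -y side
- drive_cam: loose bronze drive cam, a disc of 48 mm diameter with a hub, 16 mm high; leave alone. Origin: centre of its underside
- washer_block: loose orange fibre washer block 50 x 50 x 20 mm; leave alone. Origin: centre of its underside
- nickel_key: loose nickel safe key, about 95 mm long along x, 6 mm thick; leave alone. Origin: underside of the shank just in front of the bow, 62 mm from the tip
- lock_bolt: loose steel lock bolt 75 x 26 x 18 mm; leave alone. Origin: underside, 45 mm behind the brass nose
- oil_bottle: small white oil bottle, 38 mm diameter, 75 mm high, red cap; leave alone. Origin: centre of its underside
- test_rig: blue hand crank test rig, fixed to the bench on the robot's right: bed 260 x 130 mm, spindle along its x 115 mm above the bench, spoked wheel of 184 mm with a wooden crank handle at its -x end, top about 207 mm; leave alone. Origin: centre of its underside
- crank_wheel (a joint): angle of the rig's spoked crank wheel in rad, starts anywhere from -2.5 to 2.5; leave alone
Not all that is in view belongs to the job. Several things have the shape of the cassette; the one meant has the colours described above.

How it is judged:
By the outcome, as a careful person would: the job done as asked, in the order asked, and still so for the second after the job is handed in, while the arm keeps its last pose, push and grip.
It also fails if it takes over 56 s, if anything falls off the work surface, if the arm or the gripper's body presses on something with over 40 N, if the wrist force passes 120 N, or if a joint passes its speed limit or range.

## Working session

There is one attempt and no reset: what is moved stays moved. The work goes in short steps, Python scripts to look and compute and a shell command to move; the robot and the scene stay as the last step left them, time stands still between calls to the robot, and variables do not carry over. Pictures are saved under pics/ and viewed, at most 10 in all, crops included, and the job is handed in when it is done.

```bash
mkdir -p pics
cat > h.py <<'E'
import numpy as np, cv2, json
from workcell import *
E
python3 - <<'E'
from h import *
s=read_state(); print({k:np.round(v,3).tolist() for k,v in s.items()})
for c in("side","top"):
    d=capture(c); cv2.imwrite(f"pics/{c}0.png",d["image"])
    print(c,np.round(d["R"],4).tolist(),d["t"],d["camera_matrix"],d["distortion"])
    for n in["housing","cassette","button_top","lever_knob","lever_pivot"]:
        print(n,[(np.round(np.array(m["point"])*[640,480],1).tolist(),round(m["score"],2)) for m in mark_of(c,n)][:5])
E
```

```text
{'time': 0.0, 'joint_positions': [-1.392, 0.359, 1.511, -0.0, 1.272, -0.115], 'joint_vel': [0.001, 0.001, 0.001, 0.0, -0.001, 0.0], 'joint_torque': [0.001, -51.537, -27.073, 0.067, 0.035, -0.0], 'tcp_pos': [0.174, -0.574, 0.222], 'ee_rot': [-3.106, -0.46, 0.0], 'contact_force': [-0.414, 0.324, 0.396], 'wrist_torque': [0.044, -0.067, -0.027], 'grip_force': 0.0, 'finger_gap': 0.088}
side [[-0.9453, -0.326, -0.0086], [-0.223, 0.6654, -0.7124], [0.238, -0.6715, -0.7018]] [0.43266707 0.24914984 1.09789331] [[575.42028646   0.         318.04077145]
 [  0.         575.42028646 243.02759654]
 [  0.           0.           1.        ]] [0.0501993 0.        0.        0.        0.       ]
housing [([320.0, 276.5], 0.85), ([132.5, 415.5], 0.53)]
cassette [([354.5, 231.2], 0.86), ([318.0, 270.8], 0.64), ([409.0, 272.1], 0.61)]
button_top [([284.9, 246.5], 0.41), ([131.1, 413.1], 0.37)]
lever_knob [([289.7, 221.7], 0.5), ([288.8, 248.8], 0.38)]
lever_pivot [([290.4, 239.3], 0.61), ([227.3, 443.8], 0.49), ([293.6, 451.3], 0.4)]
top [[-0.0213, -0.9998, -0.0058], [-0.9968, 0.0216, -0.0775], [0.0776, 0.0042, -0.997]] [-0.10217653  0.52132535  1.60906649] [[569.54708098   0.         320.71401267]
 [  0.         569.54708098 246.05753494]
 [  0.           0.           1.        ]] [-0.05346157  0.          0.          0.          0.        ]
housing [([313.4, 253.4], 0.78)]
cassette [([378.4, 266.1], 0.89), ([343.8, 322.7], 0.71), ([317.6, 258.3], 0.55)]
button_top [([304.4, 227.6], 0.4), ([313.0, 252.6], 0.21)]
lever_knob [([172.5, 185.4], 0.58), ([324.8, 226.6], 0.56)]
lever_pivot [([320.2, 230.9], 0.92), ([392.7, 307.6], 0.54), ([171.0, 251.1], 0.26)]
```

View pics/side0.png

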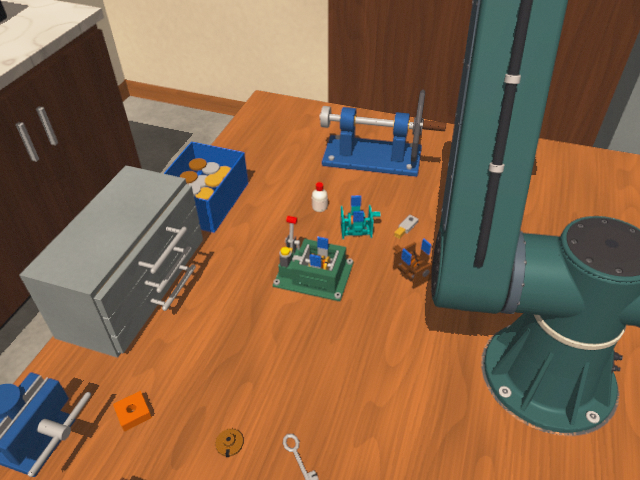

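View pics/top0.png

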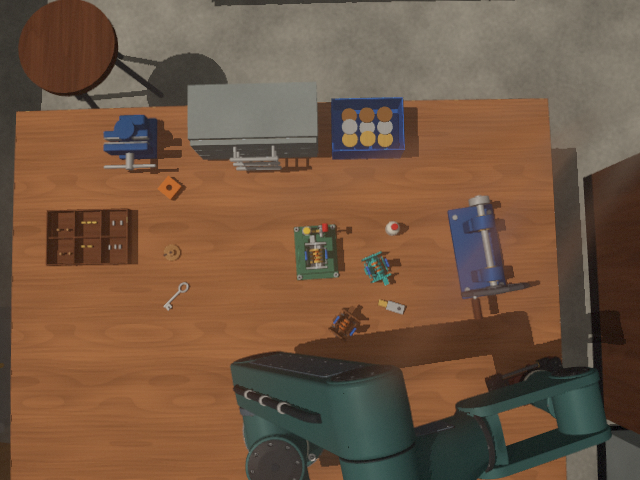

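Three things have the cassette's shape: teal (side 358,222 / top 378,266), brown (side 413,262 / top 344,322), and the steel one with brass wheels and blue tabs inside the green housing (side 320,255 / top 317,258). The last one fits the description. The next step fits the housing pose and confirms that in a crop.

```bash
cat >> h.py <<'E'
from scipy.optimize import least_squares
def proj(d,X):
    return cv2.projectPoints(np.atleast_2d(np.float64(X)),cv2.Rodrigues(d["R"])[0],np.float64(d["t"]),d["camera_matrix"],np.float64(d["distortion"]))[0][:,0]
def H2W(p,P):
    c,s=np.cos(p[2]),np.sin(p[2]); P=np.atleast_2d(P)/1000.
    return P@np.array([[c,-s,0],[s,c,0],[0,0,1]]).T+[p[0],p[1],0]
FL=[[-64,-60,8],[90,-60,8],[90,60,8],[-64,60,8]]; RIM=[[-48,-47,60],[48,-47,60],[48,47,60],[-48,47,60]]
PT=[[69,21,84],[69,-29,126],[69,-18,73]]
TAB=[[-12,30,92],[12,30,92],[-12,-30,92],[12,-30,92]]
def overlay(d,p,x0,y0,w,h,f,name,draw=True):
    im=cv2.resize(d["image"][y0:y0+h,x0:x0+w],None,fx=f,fy=f,interpolation=cv2.INTER_CUBIC)
    g=lambda P:((proj(d,H2W(p,P))-[x0,y0]+.5)*f).astype(int)
    if draw:
        cv2.polylines(im,[g(FL).reshape(-1,1,2)],1,(255,255,255)); cv2.polylines(im,[g(RIM).reshape(-1,1,2)],1,(0,255,255))
        for q in g(PT+TAB): cv2.circle(im,tuple(map(int,q)),4,(255,0,255),1)
    return im
E
python3 - <<'E'
from h import *
D={c:capture(c) for c in("side","top")}
obs={"side":[([0,0,0],[320,276.5]),([0,0,8],[318,270.8]),(PT[0],[284.9,249]),(PT[1],[291,220])],
"top":[([0,0,0],[313.4,253.4]),([0,0,8],[317.6,258.3]),(PT[0],[305,230]),(PT[1],[324.8,226.6]),(PT[2],[320.2,230.9])]}
M={c:regions_of(c,"housing")[0]["mask"] for c in D}
def r(p): return np.concatenate([(proj(D[c],H2W(p,[o[0] for o in obs[c]]))-[o[1] for o in obs[c]]).ravel() for c in D])
b=min((least_squares(r,[.55,0,a],loss="soft_l1") for a in(0,1.57,3.1,-1.57)),key=lambda q:q.cost)
p=b.x;print(p,b.cost,np.round(r(p),1).tolist())
# refine with the mask: flange+rim hull extents
for c in D:
    k=np.argwhere(M[c]);print(c,k.min(0),k.max(0))
a=overlay(D["side"],p,265,205,100,100,4,"");b2=overlay(D["top"],p,280,210,80,80,5,"")
cv2.imwrite("pics/fit1.png",np.hstack([a,b2]));np.save("p.npy",p)
E
```

```text
[ 0.49039118 -0.10051667  0.06183439] 11.204694810572674 [-1.1, -0.8, 0.8, 2.5, -0.3, 1.0, -0.1, 0.0, 3.1, 3.2, -1.1, -1.9, 1.5, 0.5, -0.2, 0.7, 0.4, -1.2]
side [216 273] [301 353]
top [224 294] [280 338]
```

View pics/fit1.png

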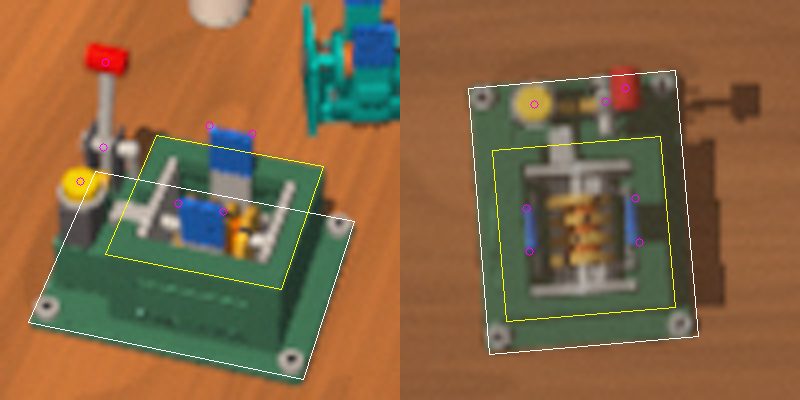

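The crop confirms it: a steel frame with brass wheels and blue tabs sits in the green housing, tabs at about (530,230) and (632,220) in the top crop. The model overlay lies on the flange, button and knob. Now moving over the button with the fingers shut and closing along the housing's x.

```bash
python3 -m crank '[[0,0,4,0,0,0,1],[0,0,4,0,0,0,1],[2.4,3.1,0,0,0,0.13,1],[2.4,3.1,0,0,0,0.13,1],[2.4,3.1,0,0,0,0.13,1],[2.4,3.1,0,0,0,0.13,1],[2.4,3.1,0,0,0,0.13,1],[2.4,3.1,0,0,0,0.13,1],[2.4,3.1,0,0,0,0.13,1],[2.4,3.1,0,0,0,0.13,1]]' 10
python3 -m crank '[[2.4,3.1,0,0,0,0.1,1],[2.4,3.1,0,0,0,0.1,1],[2.4,3.1,0,0,0,0.1,1],[2.4,3.1,0,0,0,0,1],[2.4,3.1,0,0,0,0,1],[2.4,3.1,0,0,0,0,1],[2.4,3.1,0,0,0,0,1],[2.4,3.1,0,0,0,0,1],[0,0,-4,0,0,0,1],[0,0,-4,0,0,0,1]]'
```

```text
time: 1.8
tcp_pos: [0.3665, -0.3249, 0.3029]
ee_rot: [2.463, 1.949, -0.0]
contact_force: [0.1, -0.2, -0.8]
finger_gap: 0.0111
grip_force: 0.0
time: 2.8
tcp_pos: [0.5598, -0.0773, 0.2229]
ee_rot: [2.145, 2.29, 0.003]
contact_force: [0.9, -0.4, 0.1]
finger_gap: 0.0004
grip_force: 0.0
```

```bash
python3 -m crank '[[-0.18,0.2,-3,0,0,0,1],[0,0,-3,0,0,0,1],[0,0,-3,0,0,0,1],[0,0,-2.3,0,0,0,1],[0,0,0,0,0,0,1],[0,0,0,0,0,0,1],[0,0,0,0,0,0,1],[0,0,0,0,0,0,1],[0,0,0,0,0,0,1],[0,0,0,0,0,0,1]]'
python3 - <<'E'
from h import *
p=np.load("p.npy");print(read_state()["tcp_pos"],read_state()["contact_force"],H2W(p,[[69,21,84]]))
a=overlay(capture("side"),p,250,180,120,120,5,"",False);cv2.imwrite("pics/c2.png",a)
E
```

```text
time: 3.8
tcp_pos: [0.5564, -0.0764, 0.1104]
ee_rot: [2.15, 2.289, 0.001]
contact_force: [-0.4, -0.8, -0.7]
finger_gap: 0.0007
grip_force: 0.0
[ 0.55639374 -0.07638627  0.11038975] [-0.44221233 -0.8273723  -0.67712978] [[ 0.55796162 -0.07529294  0.084     ]]
```

View pics/c2.png

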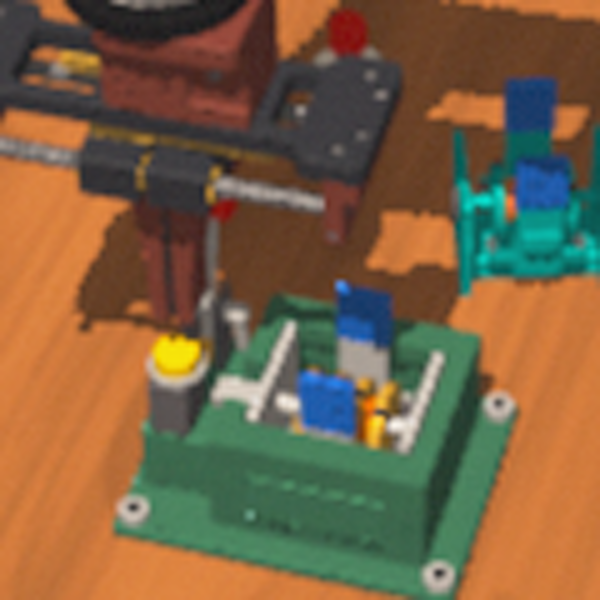

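The closed fingertips (170,315) sit above the yellow button (177,352), and the lever is upright. Pressing now.

```bash
python3 -m crank '[[0.1,0.1,-1,0,0,0,1],[0,0,-1,0,0,0,1],[0,0,-0.6,0,0,0,1],[0,0,-0.2,0,0,0,1],[0,0,-0.2,0,0,0,1],[0,0,-0.15,0,0,0,1],[0,0,0,0,0,0,1],[0,0,0,0,0,0,1],[0,0,0,0,0,0,1],[0,0,0,0,0,0,1]]'
```

```text
time: 4.85
tcp_pos: [0.5568, -0.0752, 0.0783]
ee_rot: [-2.15, -2.29, 0.0]
contact_force: [-2.8, 1.1, 4.4]
finger_gap: 0.0002
grip_force: 2.1
```

```bash
python3 -m crank '[[0,0,-0.06,0,0,0,1],[0,0,0,0,0,0,1],[0,0,0,0,0,0,1],[0,0,0,0,0,0,1],[0,0,0,0,0,0,1],[0,0,0,0,0,0,1],[0,0,0,0,0,0,1],[0,0,0,0,0,0,1],[0,0,0,0,0,0,1],[0,0,0,0,0,0,1]]'
python3 - <<'E'
from h import *
for c in("side","top"):
    d=capture(c); cv2.imwrite(f"pics/{c}3.png",d["image"])
    print(c,[(np.round(np.array(m["point"])*[640,480],1).tolist(),round(m["score"],2)) for m in mark_of(c,"lever_knob")][:3])
    print(proj(d,H2W(np.load("p.npy"),[[69,-29,126],[69,-72,80]])))
E
```

```text
time: 5.85
tcp_pos: [0.5569, -0.0753, 0.0775]
ee_rot: [-2.15, -2.29, 0.0]
contact_force: [-3.8, 0.9, 4.0]
finger_gap: 0.0005
grip_force: 2.3
side [([295.4, 225.0], 0.42)]
[[290.85017548 220.02433157]
 [297.45744749 222.74284697]]
top [([342.2, 227.3], 0.42)]
[[324.56857965 227.2617919 ]
 [340.07330873 227.8061492 ]]
```

The knob now reads (342,227) in the top view, against a prediction of (340,228) for dropped, so the lever has fallen. Next: release the button and go over the knob.

```bash
python3 -m crank '[[0,0,2,0,0,0,1],[0,0,3,0,0,0,1],[0,0,2,0,0,0,0],[0.2,-3.1,0,0,0,0,0],[0.2,-3.1,0,0,0,0,0],[0.2,-3.1,0,0,0,0,0],[0,0,-1.5,0,0,0,0],[0,0,0,0,0,0,0],[0,0,0,0,0,0,0],[0,0,0,0,0,0,0]]'
python3 - <<'E'
from h import *
p=np.load("p.npy");print(read_state()["tcp_pos"],read_state()["contact_force"],read_state()["finger_gap"])
print(H2W(p,[[69,-72,80]]))
ims=[]
for c,x,y in(("side",255,175),("top",300,185)):
    d=capture(c)
    print(c,[(np.round(np.array(m["point"])*[640,480],1).tolist(),round(m["score"],2)) for m in mark_of(c,"lever_knob")][:3])
    ims.append(overlay(d,p,x,y,80,100,5,"",False))
cv2.imwrite("pics/c4.png",np.hstack(ims))
E
```

```text
time: 7.05
tcp_pos: [0.5633, -0.1678, 0.1328]
ee_rot: [2.149, 2.291, 0.0]
contact_force: [0.3, 0.2, 0.3]
finger_gap: 0.044
grip_force: 0.0
[ 0.56329549 -0.16783495  0.13282328] [0.34847189 0.20153075 0.27585697] 0.04404181187944059
[[ 0.56370855 -0.16811521  0.08      ]]
side [([295.6, 229.0], 0.55)]
top [([389.3, 228.6], 0.18)]
```

View pics/c4.png

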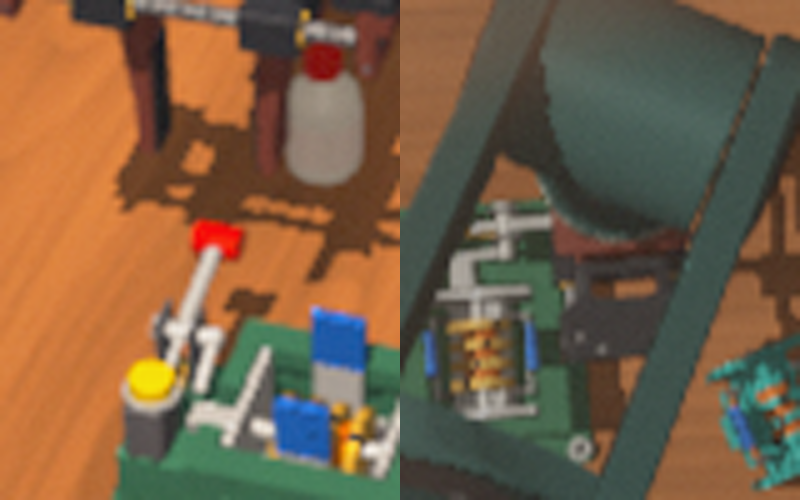

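The dropped knob is at side (298,223), as predicted, and the fingers straddle it along x. Descending and gripping lightly.

```bash
python3 -m crank '[[0,0,-2.4,0,0,0,0],[0,0,-2.4,0,0,0,0],[0,0,-2.3,0,0,0,0],[0,0,0,0,0,0,0],[0,0,0,0,0,0,0.9],[0,0,0,0,0,0,0.9],[0,0,0,0,0,0,0.9],[0,0,0,0,0,0,0.9],[0,0,0,0,0,0,0.9],[0,0,0,0,0,0,0.9]]' 10
```

```text
time: 8.25
tcp_pos: [0.5632, -0.1687, 0.0628]
ee_rot: [2.15, 2.289, 0.0]
contact_force: [-2.9, -0.3, 6.4]
finger_gap: 0.022
grip_force: 10.0
```

```bash
python3 -m crank '[[-0.01,0.06,0.35,0,0,0,0.9],[-0.01,0.07,0.34,0,0,0,0.9],[-0.01,0.1,0.34,0,0,0,0.9],[-0.01,0.12,0.33,0,0,0,0.9],[-0.01,0.14,0.32,0,0,0,0.9],[-0.01,0.16,0.31,0,0,0,0.9],[-0.01,0.18,0.3,0,0,0,0.9],[-0.01,0.2,0.29,0,0,0,0.9],[0,0,0,0,0,0,0.9],[0,0,0,0,0,0,0.9]]'
```

```text
time: 9.25
tcp_pos: [0.5625, -0.1579, 0.0876]
ee_rot: [2.15, 2.29, 0.001]
contact_force: [1.6, 0.0, 0.2]
finger_gap: 0.0218
grip_force: 10.0
```

```bash
python3 -m crank '[[-0.01,0.22,0.28,0,0,0,0.9],[-0.01,0.23,0.26,0,0,0,0.9],[-0.02,0.25,0.25,0,0,0,0.9],[-0.02,0.27,0.23,0,0,0,0.9],[-0.02,0.28,0.21,0,0,0,0.9],[-0.02,0.3,0.19,0,0,0,0.9],[-0.02,0.31,0.17,0,0,0,0.9],[-0.02,0.32,0.15,0,0,0,0.9],[-0.02,0.33,0.13,0,0,0,0.9],[-0.02,0.33,0.11,0,0,0,0.9]]'
```

```text
time: 10.25
tcp_pos: [0.561, -0.1297, 0.1077]
ee_rot: [2.149, 2.289, 0.0]
contact_force: [4.2, -2.6, 1.7]
finger_gap: 0.0221
grip_force: 10.0
```

```bash
python3 -m crank '[[-0.02,0.34,0.08,0,0,0,0.9],[-0.02,0.34,0.06,0,0,0,0.9],[-0.02,0.3,0.04,0,0,0,0.9],[0,0.1,0.01,0,0,0,0.9],[0,0,0,0,0,0,0.9],[0,0,0,0,0,0,0.9],[0,0,0,0,0,0,0.9],[0,0,0,0,0,0,0.9],[0,0,0,0,0,0,0.9],[0,0,0,0,0,0,0.9]]'
```

```text
time: 11.25
tcp_pos: [0.5605, -0.1186, 0.1097]
ee_rot: [2.15, 2.289, 0.002]
contact_force: [3.7, -1.6, 6.0]
finger_gap: 0.0219
grip_force: 10.0
```

```bash
python3 -m crank '[[0.02,-0.2,0,0,0,0,0.9],[0.02,-0.2,-0.05,0,0,0,0.9],[0,0,0,0,0,0,0.9],[0,0,0,0,0,0,0],[0,0,0,0,0,0,0],[0,0,0,0,0,0,0],[0,0,0,0,0,0,0],[0,0,3,0,0,0,0],[0,0,4,0,0,0,0],[0,0,4,0,0,0,0]]'
python3 - <<'E'
from h import *
p=np.load("p.npy");print(read_state()["tcp_pos"],read_state()["contact_force"],read_state()["finger_gap"])
d=capture("side");print(proj(d,H2W(p,[[69,-29,126],[69,-72,80]])))
print([(np.round(np.array(m["point"])*[640,480],1).tolist(),round(m["score"],2)) for m in mark_of("side","lever_knob")][:3])
cv2.imwrite("pics/c5.png",overlay(d,p,250,180,120,120,5,"",True))
E
```

```text
time: 12.25
tcp_pos: [0.5589, -0.1224, 0.2189]
ee_rot: [-2.149, -2.288, 0.002]
contact_force: [0.9, -0.5, -0.1]
finger_gap: 0.0438
grip_force: 0.0
[ 0.55894922 -0.12242419  0.21888532] [ 0.9454424  -0.50930297 -0.10627943] 0.04379068671217946
[[290.85017548 220.02433157]
 [297.45744749 222.74284697]]
[([288.5, 226.0], 0.5), ([290.8, 240.6], 0.19)]
```

View pics/c5.png

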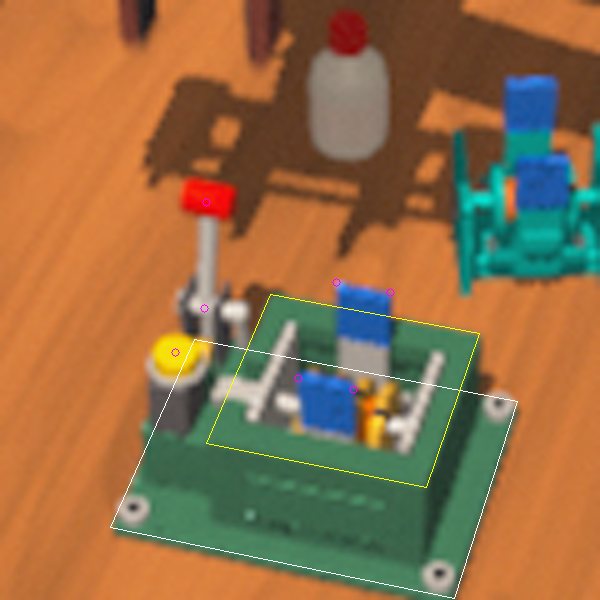

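The knob (209,198) lies on its predicted set position and the button is out, so the relocker is reset. Next: turn the gripper and go over the cassette.

```bash
python3 -m crank '[[-0.69,0.22,0,0,0,-0.143,-1],[-0.69,0.22,0,0,0,-0.143,-1],[-0.69,0.22,0,0,0,-0.143,-1],[-0.69,0.22,0,0,0,-0.143,-1],[-0.69,0.22,0,0,0,-0.143,-1],[-0.69,0.22,0,0,0,-0.143,-1],[-0.69,0.22,0,0,0,-0.143,-1],[-0.69,0.22,0,0,0,-0.143,-1],[-0.69,0.22,0,0,0,-0.143,-1],[-0.69,0.22,0,0,0,-0.143,-1]]'
python3 -m crank '[[0,0,0,0,0,-0.141,-1],[0,0,-3,0,0,0,-1],[0,0,-3,0,0,0,-1],[0,0,-3,0,0,0,-1],[0,0,0,0,0,0,-1],[0,0,0,0,0,0,-1],[0,0,0,0,0,0,-1],[0,0,0,0,0,0,-1],[0,0,0,0,0,0,-1],[0,0,0,0,0,0,-1]]'
python3 - <<'E'
from h import *
p=np.load("p.npy");s=read_state();print(s["tcp_pos"],s["ee_rot"],s["contact_force"],s["finger_gap"])
d=capture("side")
cv2.imwrite("pics/c6.png",overlay(d,p,260,160,110,130,5,"",False)[:600])
E
```

```text
time: 13.35
tcp_pos: [0.4899, -0.1004, 0.2175]
ee_rot: [-3.125, -0.31, 0.003]
contact_force: [-0.7, -0.1, -0.0]
finger_gap: 0.0879
grip_force: 0.0
time: 14.35
tcp_pos: [0.4916, -0.1009, 0.1293]
ee_rot: [3.14, 0.099, 0.002]
contact_force: [0.4, 0.1, 0.7]
finger_gap: 0.0881
grip_force: 0.0
[ 0.49161893 -0.10091821  0.12928596] [3.13958832e+00 9.87018081e-02 2.15524319e-03] [0.40918525 0.14275288 0.68479327] 0.0880698892792834
```

View pics/c6.png

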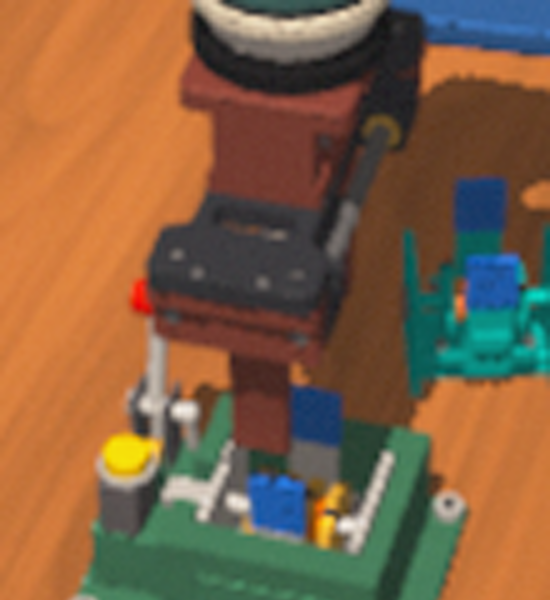

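```bash
python3 -m crank '[[-0.1,0,-2,0,0,0,-1],[0,0,-2,0,0,0,-1],[0,0,-1.5,0,0,0,-1],[0,0,-0.8,0,0,0,-1],[0,0,0,0,0,0,0.5],[0,0,0,0,0,0,0.5],[0,0,0,0,0,0,0.5],[0,0,0,0,0,0,0.5],[0,0,0,0,0,0,0.5],[0,0,0,0,0,0,0.5]]' 20
python3 - <<'E'
from h import *
p=np.load("p.npy");s=read_state();print(s["tcp_pos"],s["ee_rot"],s["contact_force"],s["wrist_torque"],s["finger_gap"])
E
```

```text
time: 15.4
tcp_pos: [0.4906, -0.0999, 0.0664]
ee_rot: [-3.138, -0.097, -0.002]
contact_force: [-1.1, 5.7, 7.6]
finger_gap: 0.0464
grip_force: 20.0
[ 0.49055511 -0.09985106  0.06640487] [-3.13849793e+00 -9.65679472e-02 -1.85043697e-03] [-1.12415217  5.72945078  7.56092022] [ 0.84152143  0.18824692 -0.14762908] 0.04637629168956283
```

Run:
```python
from h import *
p=np.load("p.npy")
d=capture("side")
a=overlay(d,p,280,210,80,90,5,"",False)
b=overlay(capture("top"),p,280,210,80,90,5,"",False)
cv2.imwrite("pics/c7.png",np.hstack([a,b]))
```

```text
(no output)
```

View pics/c7.png

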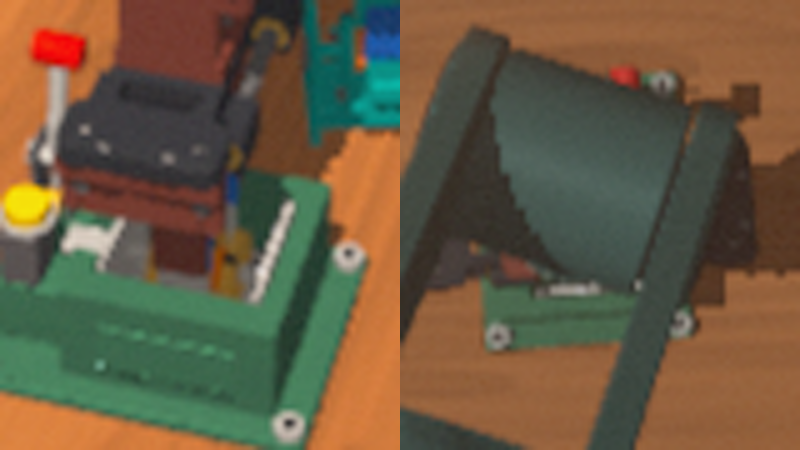

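Both fingers lie over the tabs, with the near finger at side crop (180,260), and the lever is still set at (58,48). The side load is relieved first, then the lift starts gently.

```bash
python3 -m crank '[[0,0.05,0,0,0,0,0.5],[0,0.05,0,0,0,0,0.5],[0,0,0,0,0,0,0.5],[0,0,0.1,0,0,0,0.5],[0,0,0.1,0,0,0,0.5],[0,0,0.1,0,0,0,0.5],[0,0,0.1,0,0,0,0.5],[0,0,0,0,0,0,0.5],[0,0,0,0,0,0,0.5],[0,0,0,0,0,0,0.5]]' 25
```

```text
time: 16.5
tcp_pos: [0.4897, -0.0996, 0.0693]
ee_rot: [-3.14, -0.099, 0.001]
contact_force: [-0.7, 1.8, -3.6]
finger_gap: 0.0459
grip_force: 25.0
```

```bash
python3 -m crank '[[0,0.03,0.2,0,0,0,0.5],[0,0,0.2,0,0,0,0.5],[0,0,0.2,0,0,0,0.5],[0,0,0.2,0,0,0,0.5],[0,0,0.3,0,0,0,0.5],[0,0,0.3,0,0,0,0.5],[0,0,0.3,0,0,0,0.5],[0,0,0.3,0,0,0,0.5],[0,0,0,0,0,0,0.5],[0,0,0,0,0,0,0.5]]'
python3 - <<'E'
from h import *
p=np.load("p.npy");s=read_state();print(s["wrist_torque"])
cv2.imwrite("pics/c8.png",overlay(capture("side"),p,265,190,100,110,5,"",False))
E
```

```text
time: 17.5
tcp_pos: [0.4903, -0.0995, 0.0897]
ee_rot: [3.14, 0.099, 0.001]
contact_force: [-0.5, 1.8, -2.8]
finger_gap: 0.0454
grip_force: 25.0
[ 0.26920379  0.00520159 -0.08130604]
```

View pics/c8.png

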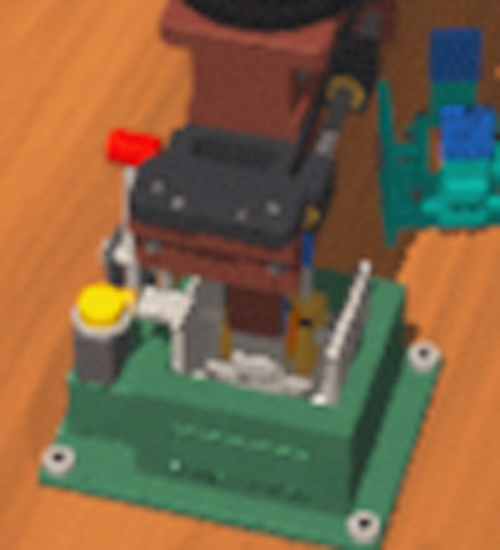

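The cassette is rising with the fingers: the tongue at (160,305) and the side frames are higher, and the lever is still set. Continuing straight up.

```bash
python3 -m crank '[[0,0,0.3,0,0,0,0.5],[0,0,0.4,0,0,0,0.5],[0,0,0.5,0,0,0,0.5],[0,0,0.5,0,0,0,0.5],[0,0,0.5,0,0,0,0.5],[0,0,0.5,0,0,0,0.5],[0,0,0.5,0,0,0,0.5],[0,0,0.5,0,0,0,0.5],[0,0,0.5,0,0,0,0.5],[0,0,0.3,0,0,0,0.5]]'
python3 -m crank '[[0,0,0.5,0,0,0,0.5],[0,0,0.7,0,0,0,0.5],[0,0,0.9,0,0,0,0.5],[0,0,0.9,0,0,0,0.5],[0,0,0.9,0,0,0,0.5],[0,0,0.9,0,0,0,0.5],[0,0,0.8,0,0,0,0.5],[0,0,0.5,0,0,0,0.5],[0,0,0.2,0,0,0,0.5],[0,0,0,0,0,0,0.5]]'
python3 - <<'E'
from h import *
p=np.load("p.npy");s=read_state();print(s["wrist_torque"])
ims=[]
d=capture("side")
# project lower cassette outline if rigidly lifted
print([(np.round(np.array(m["point"])*[640,480],1).tolist(),round(m["score"],2)) for m in mark_of("side","cassette")][:4])
for z in(108,120,133): print(z,proj(d,H2W(p,[[0,0,z]])))
cv2.imwrite("pics/c9.png",overlay(d,p,255,160,110,120,5,"",False))
E
```

```text
time: 18.55
tcp_pos: [0.4903, -0.0996, 0.1351]
ee_rot: [3.14, 0.099, 0.001]
contact_force: [0.7, -0.1, -4.9]
finger_gap: 0.0456
grip_force: 25.0
time: 19.55
tcp_pos: [0.4902, -0.0995, 0.1977]
ee_rot: [-3.14, -0.099, -0.0]
contact_force: [0.3, 0.5, -2.8]
finger_gap: 0.0455
grip_force: 25.0
[-0.02688022  0.04371973 -0.0145595 ]
[([319.3, 226.6], 0.74), ([359.0, 230.7], 0.62), ([409.6, 271.1], 0.57)]
108 [[318.48587165 241.100731  ]]
120 [[318.43943415 236.980809  ]]
133 [[318.38838594 232.4515804 ]]
```

View pics/c9.png

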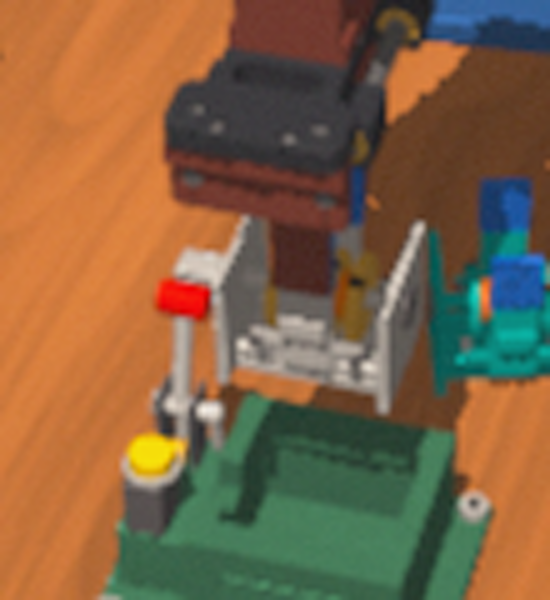

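The cassette hangs upright and clear of the housing at about (310,340). Its underside is estimated at 139 mm, against the 110 mm needed. The lever is set, its knob at (183,298), and the button is out. Next: settle briefly, then hand in.

```bash
python3 -m crank '[[0,0,0,0,0,0,0.5],[0,0,0,0,0,0,0.5],[0,0,0,0,0,0,0.5],[0,0,0,0,0,0,0.5],[0,0,0,0,0,0,0.5],[0,0,0,0,0,0,0.5],[0,0,0,0,0,0,0.5],[0,0,0,0,0,0,0.5],[0,0,0,0,0,0,0.5],[0,0,0,0,0,0,0.5]]'
python3 -c "
from workcell import *
print(close_job())"
```

```text
time: 20.65
tcp_pos: [0.4901, -0.0995, 0.1975]
ee_rot: [-3.14, -0.099, 0.0]
contact_force: [-0.2, -0.5, -4.0]
finger_gap: 0.0457
grip_force: 25.0
the job is handed in; nothing more can be done
None
```

I pressed the test button so the lever dropped, lifted it back until it latched, and drew the cassette out; it is held pinched, still and upright, its underside about 79 mm above the rim (estimated), and the job was handed in at 20.65 s without a verdict shown.

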